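Seat the follower in the cheese mould, then hold the spring press open at its mark

TASK

Get the next cheese ready for the spring press: pick up the follower by its knob, lower it into the mould that has the cheese in it until you feel it sit flat on that cheese (how far down that is differs from cheese to cheese), and only then let go of it - no dropping, no crushing. Then take the handle of the press and draw the rod up against its spring until the black ring mark on the rod is level with the top of the sleeve, no farther, and keep holding it there: the program finishes while still holding the handle, so that a colleague can slide the mould in under the raised foot. Leave the mould standing where it is and do not disturb the timer, the two check weights and the label roll.

Things in the scene. Friction and masses are not known exactly. Their poses are not given: they have to be found in the camera images.
- follower: loose follower: ivory plastic disc 86 mm across, 9 mm thick, flat underside, stem and round knob on top. The knob, 32 mm across, spans 20 to 42 mm above the underside; take it from above, about 32 mm above the underside. About 110 g. Lies flat on the table at first. Origin: centre of the underside, z up
- mould: round off-white perforated mould, loose on the table, open on top, 125 mm across, 95 mm high, bore about 92 mm at the bottom, 105 mm at the mouth. In it a firm cream-coloured cheese, 91 mm across; its flat top lies 47 to 61 mm above the mould's underside, varying. About 0.5 kg. Let go of the knob with only about 48 mm between the pads: little room inside. Origin: centre of the underside, z up
- press: steel spring press fixed to the table: bed plate 186 x 150 x 14 mm, column behind it, arm at 164 to 186 mm height, and on the arm an upright sleeve, 37 mm across, top at 212 mm, in which the rod runs with the spring inside. Origin: on the table under the rod's axis; z up, +x from rod to column, y along the handle's bar
- sleeve_top (a point): centre of the top face of the press's sleeve, 212 mm above the table; the ring mark has to come level with it
- handle_grip (a point): middle of the bar of the black crossbar handle on top of the rod; rises with it, 254 mm above the table at rest. The bar is 18 mm thick (along the press's x), 92 mm long (along its y), 22 mm high; at rest 31 mm lie between its underside and the sleeve's top
- press_rod (a joint): how far the rod is drawn up out of the sleeve (m): 0 at rest, end of travel 0.075. Steel rod 16 mm across with one black ring mark 4 mm wide, at rest hidden 50 mm down in the sleeve, so level with the sleeve's top at 0.050. It takes about 8 N to start, about 17 N at the mark, and springs back when let go
- timer: round kitchen timer, 71 mm in diameter, 38 mm high; bystander. Origin: centre of the underside
- weight_large: chromed check weight 30 mm in diameter, 36 mm high; bystander. Origin: centre of the underside
- weight_small: chromed check weight 24 mm in diameter, 30 mm high; bystander. Origin: centre of the underside
- label_roll: white label roll lying flat, 93 mm in diameter, 40 mm high; bystander. Origin: centre of the underside
Mind the look-alikes: they are no part of the job. Leave any green or purple look-alike of the follower alone.

How it is judged:
By the outcome, as a careful person would: the job done as asked, in the order asked, and still so for the second after the job is handed in, while the arm keeps its last pose, push and grip.
It also fails if it takes over 58 s, if anything falls off the work surface, if the arm or the gripper's body presses on something with over 40 N, if the wrist force passes 120 N, or if a joint passes its speed limit or range.

ROBOT

A 6-joint arm with a two-finger parallel gripper is mounted at the origin on the work surface; the furniture and walls round the work are solid. World frame = base frame: x ahead of the robot, y to its left, z up, the work surface at z = 0. Lengths are in m, angles in rad, forces in N, time in s.
With the tool pointing down it reaches from about 0.3 to 0.875 m from the base axis. Payload 6.4 kg.
Tool frame: the origin (TCP) lies on the mounting face of the last link; the fingertips stand 173 mm ahead of it and the grasp point (between the pads) lies 155 mm ahead of it (ctrl.tip_reach is the distance from the TCP to the fingertips, in m); z points along the fingers, y is the line along which they close (so a half turn about z gives the same grasp; the last joint's range is limited). The gripper opens to 85 mm and grips with 20 to 120 N. Pads are 22 mm wide; open, the fingers measure 114 mm over their backs; the gripper's body (76 mm by 85 mm) begins 54 mm behind the grasp point. The pads swing forward as they close: fully open they stand 13 mm farther back than shut.
Start: joints at [-1.474, 0.181, 1.607, -0, 1.354, -0.206], TCP at [0.171, -0.549, 0.405] pointing down, gripper open.
Joint ranges: [-2.99, 2.99], [-0.89, 2.07], [0.3, 2.58], [-1.14, 4.28], [0, 2.63], [-3.12, 3.12]. Speed limits (rad/s): [2.57, 2.57, 3.01, 3.14, 3.14, 3.14].

INTERFACE

Orientations are given as a unit quaternion [w, x, y, z].
In Python, from bench import ctrl gives the robot as it stands.
- The arm moves only by the shell command python3 -m pendant 'ROWS'. ROWS is JSON, a list that holds one entry, the list of rows, each a list of 7 numbers: the opening, from 0 (shut) to 1 (fully open), then the shift along the tool's x, y, z in mm, then the turn, a rotation vector about the tool's x, y, z in rad. A call has 1 to 5 rows; each row is the pose to reach, as a shift and turn from the pose commanded when the call began, along the tool's axes at that moment; what a row does not reach only later rows make up. A row lasts 1/12 s, in which the tool goes at most 41.7 mm and 7.16 degrees, less where a joint would pass 70% of its speed; a pose out of reach is approached as far as the arm can. A call with a gripper value outside its range is refused whole. The fingers move at their own pace and stop on an object; the grip force is fixed at half the most. Time passes only in rows, so rows that repeat a pose let the fingers close. It gives the time, the measured TCP pose, the force, the opening and the grip force at its end, in the units of the state.
- ctrl.get_obs(): the state, without advancing time (a new reading comes with each control period).
- ctrl.camera(name): name is "side" or "top" or "wrist"; returns the picture (420x560x3 uint8, red, green, blue); there is no depth.
- ctrl.camera_params(name): a dict with "mtx" (3x3 intrinsics, pixels), "world_from_camera" (4x4, takes a point from camera to world coordinates); the wrist camera has in their place "tool_from_camera" (4x4, takes a point from camera to tool coordinates, whose origin is the TCP and whose axes are the flange's). Camera axes: x right, y down, z forward; pixel columns grow to the right and rows downward; lengths in m; the calibration is good to about 2 mm. A picture is of the moment at which its call begins: read the wrist's pose just before it. camera_params takes no time and is no camera call.
- ctrl.hand_in(): hands the job in; it is judged then, once.
Trained networks look in the newest picture that a camera, given by its name, has taken for a name from the list of things; names that differ only in an ending like _2 or _b are one class to them, and where a whole thing is asked for, a point or a joint stands for the part that bears it (a point fixed in the world has none). Each returns a list of dicts, best first, with "confidence" (0 to 1); they miss things now and then, are a little off and sometimes report something else, mostly with a low value. They report only what shows in the picture. A call takes as long as a camera call. They do not tell look-alikes from the thing itself.
- ctrl.boxes_of(camera, name): "point" ([column, row] as shares, 0 to 1, of the picture: columns of its width, rows of its height, amid what is visible of it).
The state is a dict: "time_s": time; "q": joint angles; "dq": joint speeds; "joint_efforts": joint torques, N m; "eef_pos": TCP position; "eef_rot": TCP orientation; "wrist_force": force on the tool from outside, world axes, zero at the start; "torque": the same for the moment, N m; "opening": opening from 0.0 (shut) to 1.0 (fully open); "grasp_force": force on a finger pad.
Only numpy, scipy, OpenCV 4.12 (cv2) and the standard library are available. Lean on these libraries where they do the work, as an engineer would, in place of code of your own. Each camera call takes 0.05 s, during which the arm holds its last target. There are 200 camera calls.

## Working session

There is one attempt and no reset: what is moved stays moved. The work goes in short steps, Python scripts to look and compute and a shell command to move; the robot and the scene stay as the last step left them, time stands still between calls to the robot, and variables do not carry over. Pictures are saved under pics/ and viewed, at most 10 in all, crops included, and the job is handed in when it is done.

```bash
ls; mkdir -p pics; cat > h.py <<'E'
import numpy as np, cv2
from scipy.spatial.transform import Rotation as R
from bench import ctrl
def cam(n):
    p=ctrl.camera_params(n); K=np.array(p["mtx"])
    if n!="wrist": return K,np.array(p["world_from_camera"])
    o=ctrl.get_obs(); T=np.eye(4); T[:3,:3]=rot(o["eef_rot"]); T[:3,3]=o["eef_pos"]
    return K,T@np.array(p["tool_from_camera"])
def rot(q): return R.from_quat(np.roll(q,-1)).as_matrix()
def pix2w(KT,u,v,z):
    K,T=KT; d=T[:3,:3]@np.linalg.inv(K)@[u,v,1]; o=T[:3,3]
    return o+d*(z-o[2])/d[2]
def w2pix(KT,p):
    K,T=KT; c=np.linalg.inv(T)@np.append(p,1); c=K@c[:3]; return c[:2]/c[2]
def grab(n,f=None):
    KT=cam(n); im=ctrl.camera(n)
    if f: cv2.imwrite(f"pics/{f}.png",cv2.cvtColor(im,cv2.COLOR_RGB2BGR))
    return KT,im
def rel(p,yaw_tool_y=None):
    "tool-frame shift (mm) to bring the grasp point (155 ahead) to p"
    o=ctrl.get_obs(); M=rot(o["eef_rot"]); g=np.array(o["eef_pos"])+.155*M[:,2]
    return 1000*M.T@(np.array(p)-g)
E
python3 - <<'E'
from h import *
o=ctrl.get_obs(); print(o, rot(o["eef_rot"]).round(3))
H=dict(follower=.031,mould=.095,press=.1,handle_grip=.254,timer=.038,weight_large=.036,weight_small=.03,label_roll=.04)
for c in ("top","side"):
    KT,im=grab(c,c+"0"); print(c,KT[1].round(3))
    for n,h in H.items():
        for b in ctrl.boxes_of(c,n)[:3]:
            u,v=np.array(b["point"])*[560,420]; print(n,round(b["confidence"],2),round(u),round(v),pix2w(KT,u,v,h).round(3))
E
```

```text
pics
{'time_s': 0.0, 'q': array([-1.47431716e+00,  1.81557135e-01,  1.60799308e+00, -1.08543245e-06,
        1.35378773e+00, -2.06276243e-01]), 'dq': array([ 0.00105054, -0.00025126, -0.00060345, -0.00062733, -0.00053326,
        0.00017825]), 'joint_efforts': array([-1.03227380e-04, -4.44862354e+01, -3.51340699e+01, -4.02224859e-04,
        8.85483547e-03,  2.34084018e-05]), 'eef_pos': array([ 0.17144242, -0.54858839,  0.40378205]), 'eef_rot': array([-8.71358252e-04,  9.88563864e-01,  1.50800284e-01,  4.73537243e-05]), 'wrist_force': array([-0.38895862,  0.09853648,  0.26660416]), 'torque': array([ 0.0279156 ,  0.00152022, -0.02242529]), 'grasp_force': 0.0, 'opening': 0.9989230812220165} [[ 0.955  0.298 -0.   ]
 [ 0.298 -0.955  0.002]
 [ 0.    -0.002 -1.   ]]
top [[ 0.026 -0.998  0.056  0.41 ]
 [-1.    -0.027 -0.011 -0.085]
 [ 0.013 -0.056 -0.998  1.377]
 [ 0.     0.     0.     1.   ]]
follower 0.86 242 230 [0.424 0.013 0.031]
follower 0.81 242 188 [0.547 0.016 0.031]
follower 0.78 284 191 [ 0.54  -0.108  0.031]
mould 0.7 163 185 [0.543 0.233 0.095]
press 0.81 348 209 [ 0.488 -0.289
[... 275 characters left out ...]
de [[ 0.996 -0.028  0.081  0.339]
 [-0.083 -0.553  0.829 -1.307]
 [ 0.021 -0.833 -0.553  0.98 ]
 [ 0.     0.     0.     1.   ]]
follower 0.76 260 250 [ 0.406 -0.138  0.031]
follower 0.56 301 247 [ 0.55  -0.131  0.031]
follower 0.5 259 228 [ 0.411 -0.01   0.031]
mould 0.68 290 186 [0.543 0.18  0.095]
press 0.8 289 275 [ 0.481 -0.347  0.1  ]
press 0.43 286 227 [ 0.499 -0.102  0.1  ]
handle_grip 0.85 288 226 [ 0.476 -0.311  0.254]
timer 0.74 247 205 [0.37  0.133 0.038]
timer 0.24 291 277 [ 0.498 -0.288  0.038]
weight_large 0.68 281 320 [ 0.449 -0.46   0.036]
weight_small 0.68 245 204 [0.361 0.155 0.03 ]
weight_small 0.45 265 326 [ 0.402 -0.475  0.03 ]
label_roll 0.79 247 190 [0.375 0.245 0.04 ]
```

```bash
python3 - <<'E'
import cv2
a=cv2.imread("pics/top0.png")[150:300,110:440]; cv2.imwrite("pics/topc.png",cv2.resize(a,None,fx=2.4,fy=2.4,interpolation=2))
a=cv2.imread("pics/side0.png")[150:360,190:400]; cv2.imwrite("pics/sidec.png",cv2.resize(a,None,fx=2.8,fy=2.8,interpolation=2))
E
```

```text
(no output)
```

View pics/topc.png

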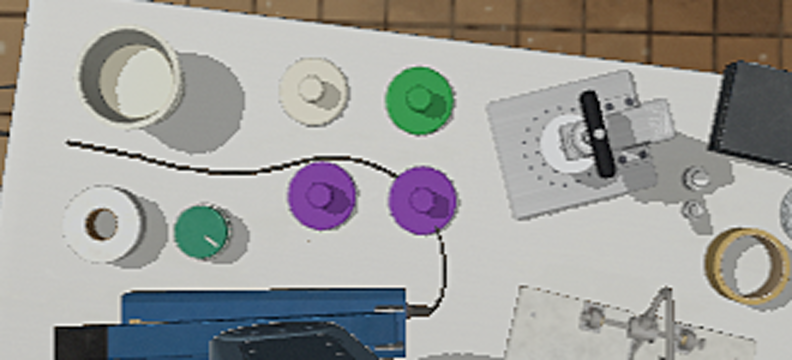

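View pics/sidec.png

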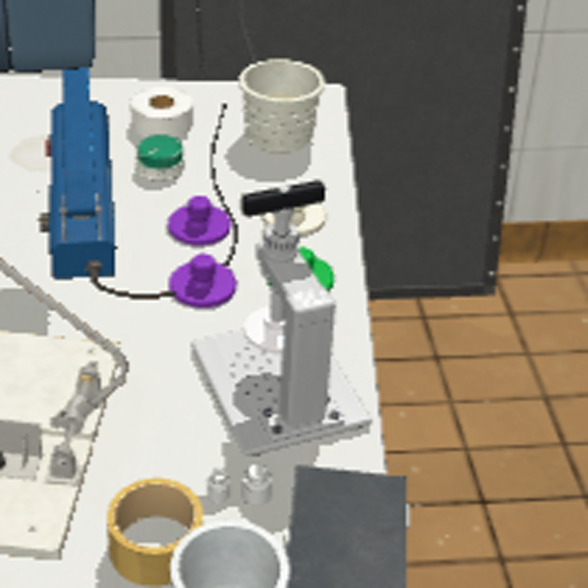

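The ivory follower is at top-image (239,187), between the mould (164,182) and the green look-alike (284,191). The press handle is at about (359,205), with its bar roughly along world x. I'll move to hover over the follower.

```bash
python3 -m pendant '[[[1,20,-16,-40,0,0,0],[1,50,-40,-60,0,0,0],[1,80,-64,-60,0,0,0],[1,110,-88,-60,0,0,0],[1,140,-114,-60,0,0,0]]]' | tail -c 400
python3 -m pendant '[[[1,30,-25,0,0,0,0],[1,60,-50,0,0,0,0],[1,90,-75,0,0,0,0],[1,120,-98,0,0,0,0],[1,150,-122,0,0,0,0]]]' >/dev/null
python3 -m pendant '[[[1,30,-25,0,0,0,0],[1,60,-50,0,0,0,0],[1,90,-75,0,0,0,0],[1,120,-98,0,0,0,0],[1,150,-122,0,0,0,0]]]' >/dev/null
python3 -m pendant '[[[1,30,-25,20,0,0,0],[1,60,-50,40,0,0,0],[1,88,-70,60,0,0,0],[1,88,-70,60,0,0,0],[1,88,-70,60,0,0,0]]]'
python3 - <<'E'
from h import *
KT,im=grab("wrist","w1"); KT2,_=grab("top")
o=ctrl.get_obs(); print(o["eef_pos"],o["time_s"],KT[1].round(3))
for n,h in dict(follower=.035,mould=.095).items():
  for b in ctrl.boxes_of("wrist",n)[:4]:
    u,v=np.array(b["point"])*[560,420]; p=pix2w(KT,u,v,h);print(n,b["confidence"],u,v,p,rel(p),rel([p[0],p[1],.032]))
E
```

```text
time_s: 1.32
eef_pos: [0.2718, -0.3968, 0.4655]
eef_rot: [0.001, 0.989, 0.15, 0.0]
wrist_force: [0.0, -0.7, 0.4]
opening: 1.001
grasp_force: 0.0
time_s: 2.57
eef_pos: [0.548, 0.0189, 0.4026]
eef_rot: [-0.001, 0.988, 0.153, -0.002]
wrist_force: [-0.7, 0.5, 0.1]
opening: 1.002
grasp_force: 0.0
[0.54778874 0.01686139 0.40504121] 2.6667 [[ 0.301 -0.906 -0.299  0.623]
 [-0.954 -0.287 -0.092  0.042]
 [-0.002  0.313 -0.95   0.37 ]
 [ 0.     0.     0.     1.   ]]
follower 0.73 344.79200000000003 303.492 [ 0.43416965 -0.09777643  0.035     ] [-142.76307615   74.76474763  215.60769289] [-142.76608591   74.76174505  218.60768988]
follower 0.67 274.176 168.42000000000002 [0.55747942 0.02440027 0.035     ] [ 11.31381559  -5.18991848 215.68224796] [ 11.31080583  -5.19292106 218.68224495]
follower 0.6 253.12 274.512 [0.43815231 0.01113071 0.035     ] [-106.55718934  -28.02511477  215.54113843] [-106.5601991   -28.02811735  218.54113542]
follower 0.56 381.92 211.302 [ 0.54825168 -0.09458508  0.035     ] [-32.8982204  105.66113219 215.74883833] [-32.90123016 105.65812962 218.74883532]
mould 0.56 52.192 103.908 [0.56576686 0.20491646 0.095     ] [  72.81120343 -175.36712666  155.8775568 ] [  72.71038426 -175.44343409  218.87742992]
```

View pics/w1.png

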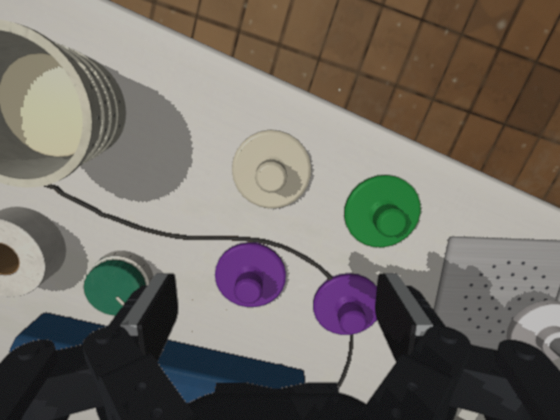

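The wrist view shows the ivory disc at about (272,169) with its knob at (271,176). The mould is at the upper left, partly out of view. I'll fit the disc.

```bash
python3 - <<'E'
from h import *
KT=cam("wrist"); o=ctrl.get_obs()
print("disc",pix2w(KT,272,169,.007),"knob",pix2w(KT,271,175.5,.040))
p=(pix2w(KT,272,169,.007)+pix2w(KT,271,175.5,.040))/2
print(rel([p[0],p[1],.032]))
KT=cam("top"); 
print("top disc",pix2w(KT,110+313.5/2.4,150+92/2.4,.007),"knob",pix2w(KT,110+312/2.4,150+89/2.4,.042))
print("mould",pix2w(KT,110+131/2.4,150+77/2.4,.095))
print("bar",pix2w(KT,110+588/2.4,150+92/2.4,.265),pix2w(KT,110+609/2.4,150+176/2.4,.265))
E
```

```text
disc [0.5521247  0.02132343 0.007     ] knob [0.5520037  0.02195575 0.04      ]
[  5.20977023  -4.4994928  218.97646086]
top disc [0.54798833 0.02178282 0.007     ] knob [0.54809173 0.02099419 0.042     ]
mould [0.55093624 0.22864605 0.095     ]
bar [ 0.52965849 -0.2777418   0.265     ] [ 0.44461686 -0.30054145  0.265     ]
```

```bash
python3 -m pendant '[[[1,5,-4,40,0,0,0],[1,5,-4,80,0,0,0],[1,5,-4,120,0,0,0],[1,5,-4,155,0,0,0],[1,5,-4,155,0,0,0]]]' >/dev/null
python3 - <<'E'
from h import *
KT,im=grab("wrist","w2"); o=ctrl.get_obs(); print(o["eef_pos"],o["time_s"],o["wrist_force"])
print(rel([.551,.0215,.032]), w2pix(KT,[.551,.0215,.042]),w2pix(KT,[.551,.0215,.009]))
E
```

```text
[0.549669   0.02145801 0.24736075] 3.2333 [-0.62774762 -0.44661236  0.02019423]
[ 2.59312796  1.00167269 60.34692484] [279.02088509 242.777113  ] [278.88119922 221.09006414]
```

View pics/w2.png

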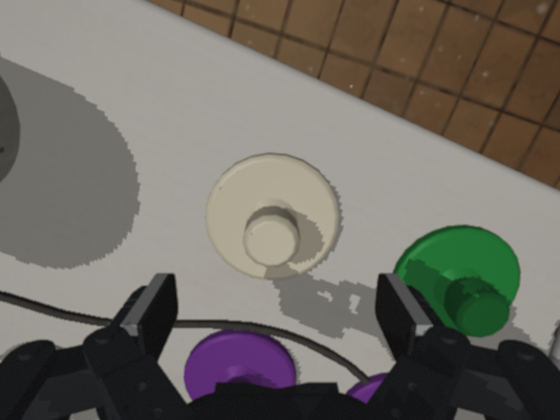

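The knob is at (272,239) and the disc centre at (273,216), about 4 mm left of where I predicted. I'll correct for that, descend and grip.

```bash
python3 -m pendant '[[[1,5,-3,30,0,0,0],[1,5,-3,50,0,0,0],[1,5,-3,59,0,0,0],[1,5,-3,59,0,0,0]]]' 
python3 -m pendant '[[[0,0,0,0,0,0,0],[0,0,0,0,0,0,0],[0,0,0,0,0,0,0],[0,0,0,0,0,0,0],[0,0,0,0,0,0,0]]]'
python3 -m pendant '[[[0,0,0,0,0,0,0],[0,0,0,0,0,0,0],[0,0,0,0,0,0,0]]]'
```

```text
time_s: 3.57
eef_pos: [0.5556, 0.0262, 0.1916]
eef_rot: [0.0, 0.989, 0.15, 0.0]
wrist_force: [0.2, 0.4, 0.2]
opening: 1.002
grasp_force: 0.0
time_s: 3.98
eef_pos: [0.5559, 0.0267, 0.1923]
eef_rot: [0.0, 0.989, 0.151, 0.001]
wrist_force: [-1.9, 0.2, 6.5]
opening: 0.35
grasp_force: 58.7
time_s: 4.23
eef_pos: [0.5559, 0.0267, 0.1923]
eef_rot: [0.0, 0.989, 0.151, 0.001]
wrist_force: [-1.8, 0.4, 9.9]
opening: 0.347
grasp_force: 59.0
```

The grip is about 5 mm above the knob's equator, so I'll regrip lower.

```bash
python3 -m pendant '[[[0.7,0,0,0,0,0,0],[0.7,0,0,0,0,0,0],[0.7,0,0,0,0,0,0],[0.7,0,0,5,0,0,0],[0.7,0,0,5,0,0,0]]]' 
python3 -m pendant '[[[0,0,0,0,0,0,0],[0,0,0,0,0,0,0],[0,0,0,0,0,0,0],[0,0,0,0,0,0,0],[0,0,0,0,0,0,0]]]'
```

```text
time_s: 4.65
eef_pos: [0.5549, 0.0268, 0.1847]
eef_rot: [-0.0, 0.989, 0.151, -0.001]
wrist_force: [0.1, 1.0, 0.1]
opening: 0.701
grasp_force: 0.0
time_s: 5.07
eef_pos: [0.5554, 0.0268, 0.1858]
eef_rot: [0.0, 0.989, 0.151, 0.0]
wrist_force: [-0.3, -0.7, 0.3]
opening: 0.353
grasp_force: 59.4
```

```bash
python3 -m pendant '[[[0,0,0,-20,0,0,0],[0,0,0,-60,0,0,0],[0,0,0,-100,0,0,0],[0,0,0,-140,0,0,0],[0,0,0,-160,0,0,0]]]' 
python3 -m pendant '[[[0,10,-30,0,0,0,0],[0,20,-60,0,0,0,0],[0,30,-90,0,0,0,0],[0,30,-90,0,0,0,0],[0,30,-90,0,0,0,0]]]'
python3 - <<'E'
from h import *
KT,im=grab("wrist","w3"); o=ctrl.get_obs(); print(o["eef_pos"],o["wrist_force"],o["opening"])
KT,im=grab("top","top1")
cv2.imwrite("pics/top1c.png",cv2.resize(im[140:230,120:240,::-1],None,fx=5,fy=5,interpolation=cv2.INTER_CUBIC))
E
```

```text
time_s: 5.48
eef_pos: [0.5563, 0.0267, 0.3509]
eef_rot: [0.001, 0.989, 0.151, 0.003]
wrist_force: [0.6, -0.6, -0.4]
opening: 0.353
grasp_force: 59.6
time_s: 5.9
eef_pos: [0.5567, 0.1231, 0.3454]
eef_rot: [0.0, 0.988, 0.152, -0.0]
wrist_force: [0.4, -0.6, -1.2]
opening: 0.35
grasp_force: 59.7
[0.55682369 0.12206286 0.34534833] [-0.20797755 -0.60150756 -1.02654532] 0.3508238745399793
```

View pics/w3.png

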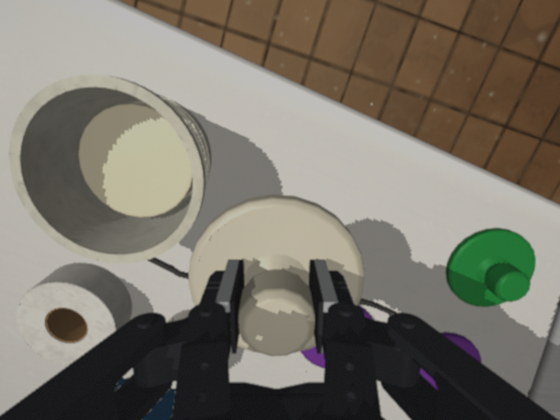

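The follower is held with its disc at (276,270). The mould mouth spans columns 10–205 and rows 75–264. I'll fit the rim circle and the follower's disc.

```bash
python3 - <<'E'
from h import *
from scipy.optimize import least_squares
KT=cam("wrist"); t=np.linspace(0,2*np.pi,200)
def ext(c,r):
    P=np.array([w2pix(KT,[c[0]+r*np.cos(a),c[1]+r*np.sin(a),c[2]]) for a in t]); return np.array([P[:,0].min(),P[:,0].max(),P[:,1].min(),P[:,1].max()])
for nm,r,z,e,s in (("rim",.0625,.095,[10,205,75,264],[.55,.23]),):
    f=least_squares(lambda p:ext([p[0],p[1],z],r)-e,s); print(nm,f.x,f.fun)
    m=f.x
zt=ctrl.get_obs()["eef_pos"][2]-.1858+.009
f=least_squares(lambda p:(ext([p[0],p[1],zt],.043)-[189,363,196,0])[:3],[.556,.122]); print("disc",f.x,f.fun)
d=np.append(m-f.x,0)*1000; print("tool shift",rot(ctrl.get_obs()["eef_rot"]).T@d)
E
```

```text
rim [0.55240503 0.23326467] [-0.35024417  0.35914279 -0.42676124  0.6806742 ]
disc [0.55180423 0.11944449] [-3.60935248  3.61084704  0.56633632]
tool shift [ 3.45595083e+01 -1.08448289e+02 -5.31196220e-02]
```

View pics/top1c.png

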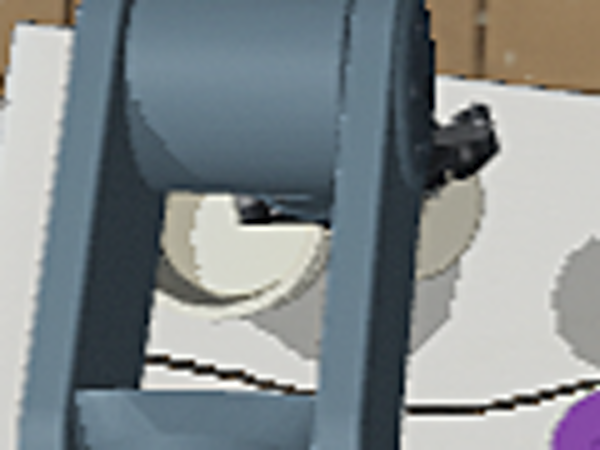

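```bash
python3 - <<'E'
from h import *
from scipy.optimize import least_squares
KT=cam("wrist"); t=np.linspace(0,2*np.pi,200)
def ext(c,r):
    P=np.array([w2pix(KT,[c[0]+r*np.cos(a),c[1]+r*np.sin(a),c[2]]) for a in t]); return np.array([P[:,0].min(),P[:,0].max(),P[:,1].min()])
f=least_squares(lambda p:ext(p,.043)-[189,363,196],[.556,.122,.17]); print(f.x,f.fun)
o=ctrl.get_obs(); M=rot(o["eef_rot"]); print("rel tool",M.T@(f.x-o["eef_pos"])*1000)
print("shift",M.T@(np.array([.5524,.2333,f.x[2]])-f.x)*1000)
im=cv2.imread("pics/w3.png"); cv2.imwrite("pics/w3c.png",cv2.resize(im[180:380,170:380],None,fx=2.8,fy=2.8))
E
```

```text
[0.55026097 0.11896675 0.16195896] [ 8.52651283e-14  1.13686838e-13 -1.70530257e-13]
rel tool [ -6.94649561   0.27034408 183.38049456]
shift [ 3.61807698e+01 -1.08478646e+02 -5.43415220e-02]
```

View pics/w3c.png

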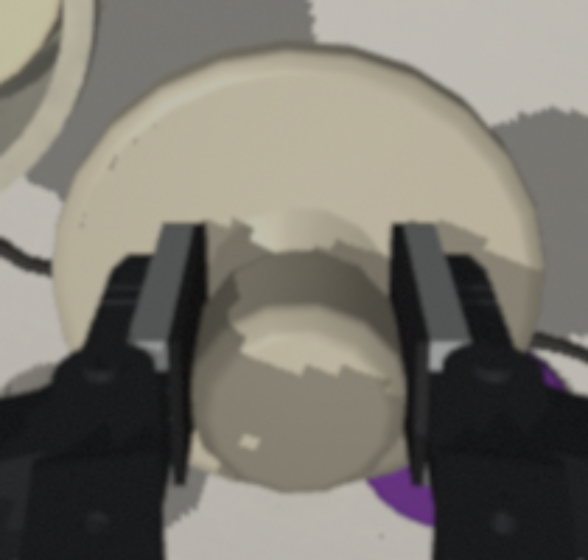

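```bash
python3 - <<'E'
from h import *
KT=cam("wrist"); o=ctrl.get_obs(); M=rot(o["eef_rot"]); e=np.array(o["eef_pos"])
zu=e[2]-.1858
f=lambda p:(M.T@(np.array(p)-e)*1000).round(1)
print("knob top",f(pix2w(KT,276.6,321,zu+.042)))
print("knob near edge(-x) row355",f(pix2w(KT,276.6,355,zu+.040)))
print("knob far edge row288",f(pix2w(KT,276.6,288,zu+.040)))
print("disc front row196 bottom",f(pix2w(KT,276,196,zu)),"top lip 202",f(pix2w(KT,276,202,zu+.009)))
# expected pixels if centred at x=0, y=0
for x in (0,-4,-7):
  P=[e+M@np.array([x+dx,0,zz]) for dx,zz in ((43,.1858),(43,.1768),(13,.1448),(-13,.1448))]
  print(x,[w2pix(KT,p).round(0).tolist() for p in P])
# pad tips: front edge +11, z 173
for y in (-15,15): print([w2pix(KT,e+M@np.array([dx,y/1000,.173])).round(0).tolist() for dx in (.011,-.011)])
# pre-grasp with w2 pose
T=np.linalg.inv(np.block([[M,e[:,None]],[0,0,0,1]]))@KT[1]
W=np.eye(4);W[:3,:3]=M;W[:3,3]=[.549669,.02145801,.24736]
KT2=(KT[0],W@T); g=np.array([.5555,.0267,0])
for u,v,z in ((272,239,.042),(273,216,.009)): print("pre",(M.T@(pix2w(KT2,u,v,z)-g)*1000).round(1))
E
```

```text
knob top [ -2.3   0.5 143.8]
knob near edge(-x) row355 [-19.9   0.5 145.8]
knob far edge row288 [ 10.8   0.5 145.8]
disc front row196 bottom [ 35.4   0.3 185.8] top lip 202 [ 35.2   0.3 176.8]
0 [[277.0, 1280.0], [277.0, 1279.0], [277.0, 1299.0], [277.0, 1236.0]]
-4 [[277.0, 1281.0], [277.0, 1280.0], [277.0, 1314.0], [277.0, 1243.0]]
-7 [[277.0, 1282.0], [277.0, 1281.0], [277.0, 1339.0], [277.0, 1247.0]]
[[242.0, 256.0], [244.0, 298.0]]
[[309.0, 256.0], [307.0, 298.0]]
pre [ -1.9   1.4 -42. ]
pre [-0.1  1.7 -9. ]
```

```bash
python3 -m pendant '[[[0,10,-33,0,0,0,0],[0,20,-66,0,0,0,0],[0,30,-98,0,0,0,0],[0,33,-108,0,0,0,0],[0,33,-108,0,0,0,0]]]' >/dev/null
python3 -m pendant '[[[0,0,0,20,0,0,0],[0,0,0,40,0,0,0],[0,0,0,50,0,0,0],[0,0,0,50,0,0,0]]]'
python3 - <<'E'
from h import *
o=ctrl.get_obs(); M=rot(o["eef_rot"]); e=np.array(o["eef_pos"]); print(e,M.T@(np.array([.5524,.2333,e[2]])-e)*1000)
KT,im=grab("wrist"); K2,s=grab("side")
s=cv2.resize(s[130:240,230:340],None,fx=3.8,fy=3.8,interpolation=2)
a=np.hstack([cv2.resize(im[100:400,80:470],(540,418)),cv2.resize(s,(260,260)).__class__((0,)) if 0 else np.vstack([cv2.resize(s,(260,260)),np.zeros((158,260,3),np.uint8)])])
cv2.imwrite("pics/m1.png",a[:,:,::-1])
E
```

```text
time_s: 6.75
eef_pos: [0.5555, 0.2327, 0.2926]
eef_rot: [0.0, 0.989, 0.15, -0.003]
wrist_force: [0.3, -0.0, -1.8]
opening: 0.35
grasp_force: 59.8
[0.5555469  0.23270052 0.2925848 ] [-2.82760746 -1.50556553  0.01702601]
```

View pics/m1.png

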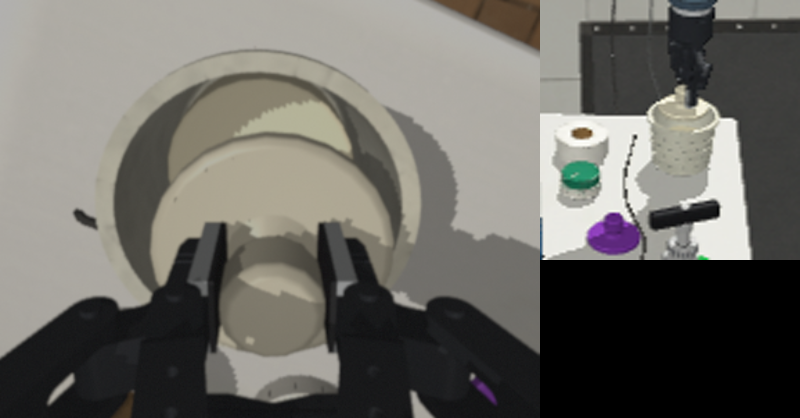

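```bash
python3 - <<'E'
from h import *
from scipy.optimize import least_squares
KT=cam("wrist"); t=np.linspace(0,2*np.pi,200); o=ctrl.get_obs(); M=rot(o["eef_rot"]); e=np.array(o["eef_pos"])
def ext(c,r):
    P=np.array([w2pix(KT,[c[0]+r*np.cos(a),c[1]+r*np.sin(a),c[2]]) for a in t]); return np.array([P[:,0].min(),P[:,0].max(),P[:,1].min()])
for r,z,m in ((.0625,.095,[149.3,384,135.9]),(.043,e[2]-.18,[188.3,367.4,194.7])):
    f=least_squares(lambda p:ext([*p,z],r)-m,e[:2]); p=np.append(f.x,z); print(p,f.fun,(M.T@(p-e)*1000).round(1))
E
```

```text
[0.5540241  0.23750709 0.095     ] [ 0.63907385 -0.63908739 -0.11971026] [ -1.2  -4.7 200.7]
[0.55182462 0.23066154 0.11568724] [ 0.60392791 -0.6039351  -0.09299295] [ -5.3   1.2 180. ]
```

The disc sits about 5 mm too far along tool +y relative to the rim. I'll correct it and enter the mould.

```bash
python3 -m pendant '[[[0,2,-5,0,0,0,0],[0,2,-5,0,0,0,0],[0,2,-5,12,0,0,0],[0,2,-5,24,0,0,0],[0,2,-5,24,0,0,0]]]' 
python3 -m pendant '[[[0,0,0,4,0,0,0],[0,0,0,8,0,0,0],[0,0,0,8,0,0,0]]]'
```

```text
time_s: 7.27
eef_pos: [0.5555, 0.2397, 0.2685]
eef_rot: [0.0, 0.989, 0.151, -0.002]
wrist_force: [-0.7, 0.0, -2.0]
opening: 0.352
grasp_force: 59.8
time_s: 7.52
eef_pos: [0.5565, 0.2399, 0.2626]
eef_rot: [0.0, 0.989, 0.151, -0.001]
wrist_force: [0.3, 0.3, -1.7]
opening: 0.351
grasp_force: 59.8
```

```bash
python3 -m pendant '[[[0,0,0,3,0,0,0],[0,0,0,6,0,0,0],[0,0,0,8,0,0,0],[0,0,0,8,0,0,0]]]'; python3 -m pendant '[[[0,0,0,1,0,0,0],[0,0,0,2,0,0,0],[0,0,0,2,0,0,0]]]';python3 -m pendant '[[[0,0,0,1,0,0,0],[0,0,0,2,0,0,0],[0,0,0,2,0,0,0]]]'
```

```text
time_s: 7.85
eef_pos: [0.5566, 0.2399, 0.2552]
eef_rot: [0.0, 0.989, 0.151, -0.0]
wrist_force: [0.3, -0.5, -1.7]
opening: 0.35
grasp_force: 59.8
time_s: 8.1
eef_pos: [0.5568, 0.2399, 0.2536]
eef_rot: [0.0, 0.989, 0.151, -0.0]
wrist_force: [0.3, -0.8, -0.8]
opening: 0.35
grasp_force: 59.8
time_s: 8.35
eef_pos: [0.5567, 0.2399, 0.2515]
eef_rot: [0.0, 0.989, 0.151, -0.0]
wrist_force: [-0.3, -0.2, -0.7]
opening: 0.351
grasp_force: 59.8
```

```bash
python3 -m pendant '[[[0,0,0,1,0,0,0],[0,0,0,2,0,0,0],[0,0,0,2,0,0,0]]]' | sed -n '2p;4p'; python3 -m pendant '[[[0,0,0,1,0,0,0],[0,0,0,2,0,0,0],[0,0,0,2,0,0,0]]]'| sed -n '2p;4p'
```

```text
eef_pos: [0.5567, 0.2399, 0.2495]
wrist_force: [-0.4, -0.1, -1.3]
eef_pos: [0.5567, 0.2399, 0.2474]
wrist_force: [0.0, -0.7, -0.9]
```

```bash
python3 -m pendant '[[[0,0,0,1,0,0,0],[0,0,0,1.5,0,0,0],[0,0,0,1.5,0,0,0]]]' | sed -n '2p;4p'; python3 -m pendant '[[[0,0,0,1,0,0,0],[0,0,0,1.5,0,0,0],[0,0,0,1.5,0,0,0]]]'| sed -n '2p;4p'
```

```text
eef_pos: [0.5567, 0.2399, 0.246]
wrist_force: [-0.3, -0.5, -1.5]
eef_pos: [0.5568, 0.2399, 0.2445]
wrist_force: [-0.6, 1.0, -1.2]
```

```bash
python3 -m pendant '[[[0,0,0,1,0,0,0],[0,0,0,1.5,0,0,0],[0,0,0,1.5,0,0,0]]]' | sed -n '2p;4p'; python3 -m pendant '[[[0,0,0,1,0,0,0],[0,0,0,1.5,0,0,0],[0,0,0,1.5,0,0,0]]]'| sed -n '2p;4p'
```

```text
eef_pos: [0.5567, 0.2399, 0.243]
wrist_force: [0.1, -0.2, -1.5]
eef_pos: [0.5567, 0.2399, 0.2415]
wrist_force: [0.5, -0.3, -1.2]
```

```bash
python3 -m pendant '[[[0,0,0,1,0,0,0],[0,0,0,1.5,0,0,0],[0,0,0,1.5,0,0,0]]]' | sed -n '2p;4p'; python3 -m pendant '[[[0,0,0,1,0,0,0],[0,0,0,1.5,0,0,0],[0,0,0,1.5,0,0,0]]]'| sed -n '2p;4p'
```

```text
eef_pos: [0.5567, 0.2399, 0.24]
wrist_force: [0.5, -0.7, -1.2]
eef_pos: [0.5567, 0.2399, 0.2385]
wrist_force: [-0.0, -0.6, -0.9]
```

```bash
python3 -m pendant '[[[0,0,0,1,0,0,0],[0,0,0,1.5,0,0,0],[0,0,0,1.5,0,0,0]]]' | sed -n '2p;4p'; python3 -m pendant '[[[0,0,0,1,0,0,0],[0,0,0,1.5,0,0,0],[0,0,0,1.5,0,0,0]]]'| sed -n '2p;4p'
```

```text
eef_pos: [0.5567, 0.2399, 0.237]
wrist_force: [-0.1, 0.4, -1.8]
eef_pos: [0.5567, 0.2399, 0.2355]
wrist_force: [0.1, 0.5, -0.8]
```

```bash
python3 -m pendant '[[[0,0,0,1,0,0,0],[0,0,0,1.5,0,0,0],[0,0,0,1.5,0,0,0]]]' | sed -n '2p;4p'; python3 -m pendant '[[[0,0,0,1,0,0,0],[0,0,0,1,0,0,0]]]'| sed -n '2p;4p'
```

```text
eef_pos: [0.5567, 0.2399, 0.234]
wrist_force: [0.4, -0.2, -1.0]
eef_pos: [0.5568, 0.2399, 0.2331]
wrist_force: [-0.3, -0.4, -0.8]
```

```bash
python3 -m pendant '[[[0,0,0,1,0,0,0],[0,0,0,1,0,0,0]]]' | sed -n '2,4p'; python3 -m pendant '[[[0,0,0,1,0,0,0],[0,0,0,1,0,0,0]]]'| sed -n '2,4p'
```

```text
eef_pos: [0.5568, 0.24, 0.2328]
eef_rot: [0.0, 0.989, 0.151, -0.0]
wrist_force: [-3.6, -1.3, 2.9]
eef_pos: [0.5569, 0.24, 0.2328]
eef_rot: [0.0, 0.989, 0.151, 0.0]
wrist_force: [-5.6, -1.3, 11.7]
```

```bash
python3 - <<'E'
from h import *
KT,im=grab("wrist","m2"); o=ctrl.get_obs(); print(o["wrist_force"],o["torque"],o["time_s"])
cv2.imwrite("pics/m2c.png",cv2.resize(im[110:410,80:480,::-1],None,fx=2,fy=2,interpolation=2))
E
```

```text
[-5.86539958 -1.39480937 10.53207957] [-0.29999492  0.91734237 -0.01227808] 11.65
```

View pics/m2c.png

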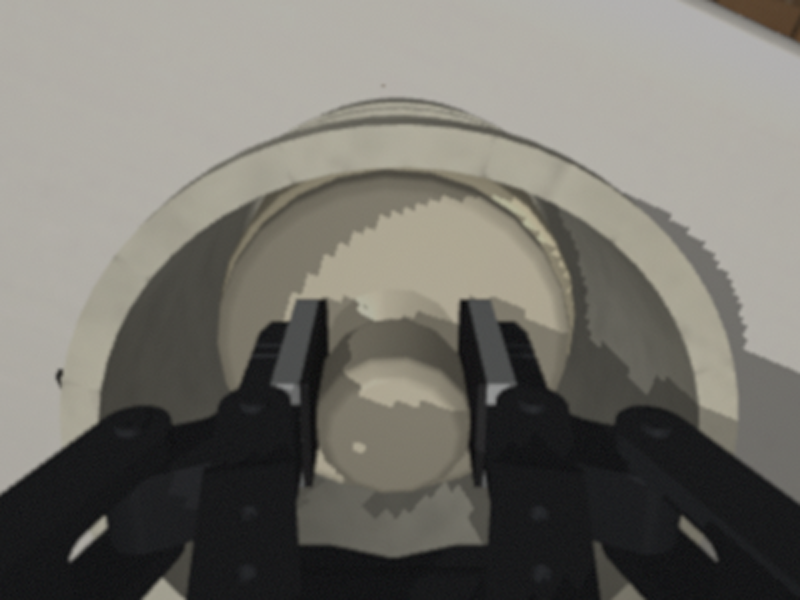

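The disc is centred in the mould (columns 220–575 against rim 65–738) and rests on the cheese. The contact force passes through the grip axis, so it is seated flat. I'll ease the push and release to 48 mm.

```bash
python3 -m pendant '[[[0,0,0,-1,0,0,0],[0,0,0,-1,0,0,0]]]' | sed -n '2,4p'; python3 -m pendant '[[[0.56,0,0,-1,0,0,0],[0.56,0,0,-1,0,0,0],[0.56,0,0,-1,0,0,0],[0.56,0,0,-1,0,0,0]]]'
```

```text
eef_pos: [0.557, 0.24, 0.2328]
eef_rot: [-0.0, 0.989, 0.151, 0.0]
wrist_force: [-2.2, -0.1, 4.8]
time_s: 12.15
eef_pos: [0.5568, 0.2399, 0.2329]
eef_rot: [0.0, 0.989, 0.151, -0.0]
wrist_force: [-0.3, 0.6, -0.3]
opening: 0.555
grasp_force: 0.0
```

```bash
python3 -m pendant '[[[0.56,0,0,-15,0,0,0],[0.56,0,0,-35,0,0,0],[0.56,0,0,-70,0,0,0],[0.56,0,0,-110,0,0,0],[0.56,0,0,-150,0,0,0]]]' >/dev/null
python3 -m pendant '[[[1,0,20,-36,0,0,0],[1,-10,50,-60,0,0,0],[1,-27,85,-80,0,0,0],[1,-44,121,-90,0,0,0],[1,-60,158,-90,0,0,0]]]' >/dev/null
python3 -m pendant '[[[1,-16,35,0,0,0,0],[1,-32,70,0,0,0,0],[1,-48,105,0,0,0,0],[1,-64,140,0,0,0,0],[1,-80,175,0,0,0,0]]]' >/dev/null
python3 -m pendant '[[[1,-16,35,0,0,0,0],[1,-34,70,0,0,0,0],[1,-54,105,0,0,0,0],[1,-84,140,0,0,0,0],[1,-84,151,0,0,0,0]]]'
python3 - <<'E'
from h import *
KT,im=grab("top","t3"); 
for n in("mould","follower"):
  for b in ctrl.boxes_of("top",n)[:4]: u,v=np.array(b["point"])*[560,420]; print(n,round(b["confidence"],2),u,v)
KT,im=grab("wrist","w5"); print(ctrl.get_obs()["eef_pos"])
for b in ctrl.boxes_of("wrist","handle_grip")[:2]:
    u,v=np.array(b["point"])*[560,420]; p=pix2w(KT,u,v,.265); print(b["confidence"],u,v,p,rel(p))
# black bar segmentation by expected region
m=(im.max(2)<60).astype(np.uint8); n,l,s,c=cv2.connectedComponentsWithStats(m)
for i in range(1,n):
    if s[i,4]>400: 
        pts=np.argwhere(l==i)[:,::-1].astype(np.float32); print(s[i],cv2.minAreaRect(pts))
E
```

```text
time_s: 13.82
eef_pos: [0.485, -0.2932, 0.4729]
eef_rot: [0.001, 0.989, 0.149, -0.001]
wrist_force: [0.3, -0.1, 0.7]
opening: 0.999
grasp_force: 0.0
mould 0.57 154.28 173.586
follower 0.97 240.016 229.32000000000002
follower 0.71 164.584 182.784
follower 0.61 285.37600000000003 232.806
follower 0.58 284.70399999999995 190.008
[ 0.48738578 -0.2886762   0.47283329]
0.89 272.88800000000003 208.404 [ 0.50777247 -0.28178302  0.265     ] [21.05873773  0.30887924 52.95172005]
[ 408  129   76   86 2057] ((443.95635986328125, 166.82960510253906), (23.77992820739746, 100.56925964355469), 35.83765411376953)
[ 256  160   34  150 3996] ((272.4792175292969, 234.53958129882812), (31.413715362548828, 149.35012817382812), 1.1457629203796387)
[   0  222  122   89 2223] ((58.58636474609375, 249.04293823242188), (122.49053955078125, 61.065128326416016), 43.12825393676758)
[    0   274   560   146 36925] ((279.5, 346.5), (145.0, 559.0), 90.0)
```

```bash
python3 - <<'E'
from h import *
KT=cam("wrist"); o=ctrl.get_obs(); M=rot(o["eef_rot"])
th=np.radians(1.1457629); 
im=cv2.imread("pics/w5.png"); m=(im.max(2)<60).astype(np.uint8); n,l,s,c=cv2.connectedComponentsWithStats(m)
i=l[234,272]; b=l==i
mid=lambda r:np.argwhere(b[r]).mean()
us=[(mid(r),r) for r in (175,295)]; A,B=[pix2w(KT,u,r,.265) for u,r in us]; print(us)
d=M.T@(A-B); print("bar dir in tool, yaw(rad)",np.arctan2(d[1],d[0]))
E1,E2=pix2w(KT,mid(162),160.5,.265),pix2w(KT,mid(307),309.5,.265); c=(E1+E2)/2; print(E1,E2,np.linalg.norm(E1-E2),c,rel([c[0],c[1],.254]))
E
```

```text
[(np.float64(273.5), 175), (np.float64(269.5), 295)]
bar dir in tool, yaw(rad) 0.03550773214428397
[ 0.53311717 -0.27247465  0.265     ] [ 0.44735483 -0.29657036  0.265     ] 0.08908300868197104 [ 0.490236   -0.28452251  0.265     ] [ 3.50365925 -2.30573671 63.95241937]
```

```bash
python3 -m pendant '[[[1,3.5,-2.3,20,0,0,0.035],[1,3.5,-2.3,40,0,0,0.035],[1,3.5,-2.3,56,0,0,0.035],[1,3.5,-2.3,63,0,0,0.035],[1,3.5,-2.3,63,0,0,0.035]]]' 
python3 -m pendant '[[[1,0,0,0,0,0,0],[0,0,0,0,0,0,0],[0,0,0,0,0,0,0],[0,0,0,0,0,0,0],[0,0,0,0,0,0,0]]]'
python3 -m pendant '[[[0,0,0,0,0,0,0],[0,0,0,0,0,0,0],[0,0,0,0,0,0,0],[0,0,0,0,0,0,0]]]'
```

```text
time_s: 14.48
eef_pos: [0.4901, -0.2838, 0.4083]
eef_rot: [-0.001, 0.991, 0.135, -0.001]
wrist_force: [0.8, 0.9, 0.0]
opening: 1.0
grasp_force: 0.0
time_s: 14.9
eef_pos: [0.4901, -0.2857, 0.411]
eef_rot: [0.001, 0.991, 0.133, 0.0]
wrist_force: [0.1, 0.7, -0.4]
opening: 0.457
grasp_force: 0.0
time_s: 15.23
eef_pos: [0.49, -0.2858, 0.4109]
eef_rot: [0.0, 0.991, 0.133, 0.0]
wrist_force: [-1.3, 0.0, 4.7]
opening: 0.219
grasp_force: 58.6
```

```bash
python3 -m pendant '[[[0,0,0,-5,0,0,0],[0,0,0,-10,0,0,0],[0,0,0,-15,0,0,0],[0,0,0,-20,0,0,0],[0,0,0,-20,0,0,0]]]'
python3 -m pendant '[[[0,0,0,-5,0,0,0],[0,0,0,-10,0,0,0],[0,0,0,-15,0,0,0],[0,0,0,-20,0,0,0],[0,0,0,-20,0,0,0]]]'
python3 -m pendant '[[[0,0,0,-4,0,0,0],[0,0,0,-7,0,0,0],[0,0,0,-7,0,0,0]]]'
python3 - <<'E'
from h import *
o=ctrl.get_obs(); print(o["eef_pos"],o["wrist_force"])
KT,s=grab("side","s4"); C=[.490,-.2858]
print([w2pix(KT,[*C,z]).round(1).tolist() for z in (.212,.243,.254,.293,.304)])
np.set_printoptions(linewidth=200)
u=round(w2pix(KT,[*C,.23])[0]); v=round(w2pix(KT,[*C,.212])[1]); print(u,v); print(s[v-25:v+12,u-6:u+7].mean(2).astype(int))
W,w=grab("wrist","w6"); a=cv2.resize(s[v-60:v+50,u-50:u+50,::-1],(500,550),interpolation=cv2.INTER_CUBIC); cv2.imwrite("pics/ring.png",a)
E
```

```text
time_s: 15.65
eef_pos: [0.4901, -0.2859, 0.429]
eef_rot: [-0.0, 0.991, 0.133, -0.0]
wrist_force: [3.4, -4.1, -10.5]
opening: 0.217
grasp_force: 59.1
time_s: 16.07
eef_pos: [0.4901, -0.2859, 0.4483]
eef_rot: [-0.0, 0.991, 0.133, -0.0]
wrist_force: [7.0, -5.6, -13.9]
opening: 0.215
grasp_force: 59.2
time_s: 16.32
eef_pos: [0.4901, -0.286, 0.4547]
eef_rot: [-0.001, 0.991, 0.133, -0.0]
wrist_force: [5.9, -5.4, -15.6]
opening: 0.216
grasp_force: 59.1
[ 0.4901371  -0.28598014  0.45467755] [  5.9499557   -5.43389733 -15.55218021]
[[291.3, 232.5], [291.7, 223.9], [291.9, 220.8], [292.5, 209.6], [292.6, 206.4]]
292 232
[[ 25  25  26  25  45 111 110  60  34  38  36  35  72]
 [ 25  26  24  23  44 115 112  60  35  36  38  36  49]
 [ 24  24  22  22  62 117 111  60  35  36  36  36  50]
 [ 22  23  21  22  62 117 111  61  35  36  36  35  69]
 [ 21  21  22  21  62 117  96  51  35  36  35  35 109]
 [ 24  24  27  28  64 118  94  49  35  39  36  34 195]
 [ 93  83 118 135 126 129  96  49  36  38  37  35 196]
 [166 147 133 136 131 131  96  51  37  40  58  85 221]
 [236 236 205 151 140 133 131 113 129 157 
[... 853 characters left out ...]
44 146 139 126 172 224 225 233 236 236]
 [222 140 130 145 145 138 124 128 205 220 221 233 235]
 [216 147  93 135 144 137  94 160 213 220 171 225 236]
 [152 143 144 123  95  87 134 207 219 205 144 223 236]
 [122 143 142 142 143 144 209 222 192 125 102 222 235]
 [ 94 128 124 143 151 148 140 130 144 107 134 225 236]
 [ 98 130 100 130 108 128  99 117 101 117 205 232 235]
 [116 137 101 129 104 125  99 121 104 125 191 159 139]
 [137 141 134 139 123 128 129 126 125 139 138 113  99]
 [140 142 142 142 141 138 134 135 140 137 176 135 102]
 [145 150 143 140 140 140 141 146 142 128 203 172 122]
 [135 138 140 143 144 141 136 130 129 200 218 221 167]
 [144 136 138 136 134 133 127 140 143 203 218 219 217]]
```

View pics/ring.png

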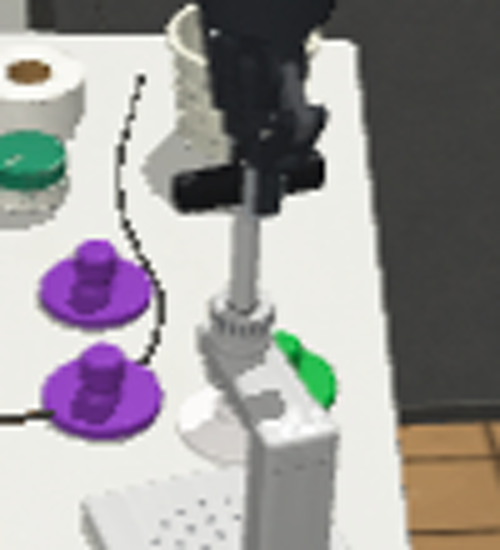

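The side view shows the rod drawn out, with bare steel from the bar to the sleeve top at about crop (240,305). The ring is not out yet. I'll raise in small steps, using pixel values to see the ring emerge.

```bash
cat > ring.py <<'E'
from h import *
o=ctrl.get_obs(); print(np.round(o["eef_pos"],4),o["wrist_force"].round(1),round(o["time_s"],1))
KT,s=grab("side"); print(s[226:237,286:299].mean(2).astype(int))
E
python3 -m pendant '[[[0,0,0,-2,0,0,0],[0,0,0,-4,0,0,0],[0,0,0,-4,0,0,0]]]' >/dev/null; python3 ring.py; python3 -m pendant '[[[0,0,0,-2,0,0,0],[0,0,0,-2,0,0,0]]]' >/dev/null; python3 ring.py
```

```text
[ 0.4902 -0.286   0.4582] [  6.   -6.8 -14.9] 16.7
[[235 235 170 143 145 142 129 163 227 236 236 236 236]
 [235 234 170 143 145 141 128 165 228 235 236 235 236]
 [235 210 153 143 145 141 128 194 231 236 236 236 236]
 [228 207 153 144 145 140 127 185 230 235 235 236 235]
 [216 190 149 143 145 140 127 172 216 225 233 235 236]
 [215 192 150 144 145 139 126 172 224 225 233 235 236]
 [222 140 130 144 145 138 125 128 204 220 221 233 236]
 [216 146  92 135 144 136  93 160 213 220 171 225 235]
 [152 144 144 123  95  86 134 206 219 205 143 223 235]
 [122 143 142 142 142 144 209 222 191 125 102 222 235]
 [ 93 129 124 142 151 148 139 130 144 107 133 225 236]]
[ 0.4902 -0.286   0.4601] [  6.6  -5.4 -14.7] 16.9
[[235 235 170 143 146 143 130 164 227 235 236 236 236]
 [235 234 170 143 145 141 128 165 228 236 235 236 236]
 [235 210 152 143 145 141 128 194 231 236 235 236 235]
 [228 207 153 143 146 140 127 185 230 235 236 236 236]
 [216 190 149 143 145 140 127 172 216 224 234 235 236]
 [215 192 150 144 145 139 126 172 224 226 233 235 235]
 [222 139 130 143 145 139 125 128 205 220 221 232 236]
 [216 147  92 110 138 137  93 161 213 220 171 225 235]
 [152 143 144 123  95  87 134 207 219 205 144 223 235]
 [122 143 142 142 143 144 209 221 191 125 101 222 236]
 [ 94 128 124 142 151 148 139 129 145 108 133 224 236]]
```

```bash
sed -i 's/226:237,286:299/230:235,287:295/' ring.py
python3 -m pendant '[[[0,0,0,-0.6,0,0,0],[0,0,0,-0.6,0,0,0]]]' >/dev/null; python3 ring.py; python3 -m pendant '[[[0,0,0,-0.6,0,0,0],[0,0,0,-0.6,0,0,0]]]' >/dev/null; python3 ring.py
python3 - <<'E'
from h import *
# handle rise from side images: template match of the bar's left end
a=cv2.imread("pics/side0.png",0); KT,s=grab("side","s5"); b=cv2.cvtColor(s,cv2.COLOR_RGB2GRAY)
for nm,g,z in(("rest",a,.254),("now",b,.304)):
    u,v=w2pix(KT,[.4902-.025,-.2925,z]); u=int(round(u))
    print(nm,u,[np.interp(128,g[v0:v0+9,c].astype(float),np.arange(v0,v0+9)).round(2) for c in range(u-6,u+1) for v0 in [int(v)]], round(v,1))
E
```

```text
[ 0.4902 -0.286   0.4604] [  7.5  -6.6 -16.1] 17.1
[[190 150 143 145 139 127 172 216]
 [192 150 144 145 139 126 172 224]
 [138 129 143 145 138 124 128 205]
 [147  76 106 116 109  84 160 212]
 [144 144 123  95  87 134 207 220]]
[ 0.4902 -0.286   0.461 ] [  7.   -6.3 -16.5] 17.3
[[190 150 143 145 139 127 171 216]
 [192 150 144 146 139 125 172 224]
 [131 127 144 145 137 124 128 205]
 [146  76 106 115  89  61 159 213]
 [143 144 123  95  87 134 207 220]]
rest 284 [np.float64(226.82), np.float64(226.94), np.float64(226.48), np.float64(226.44), np.float64(226.34), np.float64(226.46), np.float64(226.14)] 222.4
now 284 [np.float64(212.65), np.float64(212.71), np.float64(212.64), np.float64(212.53), np.float64(212.49), np.float64(212.16), np.float64(211.77)] 207.9
```

```bash
python3 -m pendant '[[[0,0,0,-0.4,0,0,0],[0,0,0,-0.4,0,0,0],[0,0,0,-0.4,0,0,0],[0,0,0,-0.4,0,0,0],[0,0,0,-0.4,0,0,0]]]' ; python3 ring.py
python3 -m pendant '[[[0,0,0,0,0,0,0],[0,0,0,0,0,0,0],[0,0,0,0,0,0,0],[0,0,0,0,0,0,0],[0,0,0,0,0,0,0]]]' | sed -n 2,6p; python3 ring.py
```

```text
time_s: 17.83
eef_pos: [0.4902, -0.2861, 0.4613]
eef_rot: [-0.001, 0.991, 0.133, -0.001]
wrist_force: [7.2, -5.8, -16.5]
opening: 0.21
grasp_force: 59.1
[ 0.4902 -0.2861  0.4613] [  7.2  -5.8 -16.5] 17.8
[[189 150 143 145 140 127 172 217]
 [192 150 144 145 139 126 172 223]
 [129 127 143 144 138 124 128 205]
 [147  76  58  80  82  49 158 213]
 [144 144 123  95  87 134 207 219]]
eef_pos: [0.4902, -0.2861, 0.4613]
eef_rot: [-0.001, 0.991, 0.133, -0.001]
wrist_force: [7.4, -6.9, -16.7]
opening: 0.215
grasp_force: 59.1
[ 0.4902 -0.2861  0.4613] [  7.4  -6.9 -16.7] 18.3
[[190 149 143 145 140 127 172 216]
 [192 150 144 145 139 126 172 224]
 [130 127 143 144 137 124 128 205]
 [147  75  58  81  81  49 157 212]
 [144 144 123  94  87 135 207 219]]
```

```bash
python3 -c "
from bench import ctrl
print(ctrl.hand_in())"
```

```text
the job is handed in; nothing more can be done
None
```

I put the follower flat on the cheese and let it go there. I then drew the rod up by about 50 mm, with the ring level with the sleeve top as far as the side camera can show, and handed the job in at about 18 s with the gripper still holding the handle.

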